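# Put the cleaned gas burners back together

### The job

The gas hob has been cleaned, and the parts of its two open burners are piled beside it in the order they came off. Take the pile apart and rebuild both burners: set each aluminium crown centred and level on the burner base it belongs to, the small crown on the small base and the large crown on the large one, and on each crown its own black cap, small on small and large on large. Leave the other two burners and the things lying around where they are.

Things in the scene. Friction and masses are not known exactly. Their poses are not given: they have to be found in the camera images.
- crown_small: small burner crown (flame spreader): bare aluminium ring, outside diameter 38 mm, bore 22 mm right through, 16 mm high, straight sides with fine gas ports; at the start the top piece of the pile. Origin: centre of its underside, z up; its yaw means nothing. 60 g
- cap_small: small burner cap: black enamelled flat disc, diameter 48 mm, 8 mm thick, rounded rim; at the start second from the top, under the small crown. Origin: centre of its flat underside, z up. 80 g
- crown_large: large burner crown: bare aluminium ring, outside diameter 58 mm, bore 28 mm right through, 18 mm high, straight sides; at the start third from the top, under the small cap. Origin: centre of its underside, z up. 130 g
- cap_large: large burner cap: black enamelled flat disc, diameter 70 mm, 9 mm thick, rounded rim; at the start the bottom piece of the pile, lying on the white worktop (z = 0). Origin: centre of its flat underside, z up. 180 g. The pieces of the pile lie loose on one another, each up to about 3 mm off the centre of the one below
- base_small: small burner base, fixed in the hob's black glass, in any one of its four burner places: open aluminium seat, 52 mm across its flat top, with a brass jet in the middle, 8 mm thick and 6 mm above the seat (the small crown's bore clears it by 7 mm all round); a white and a copper pin 12 mm high just outside. Origin: under its centre, on the glass, z up; the flat seat is 14 mm above it
- base_large: large burner base, as the small one but 72 mm across its flat top, jet 12 mm thick (the large crown's bore clears it by 8 mm). Origin: under its centre, on the glass, z up; the flat seat is 14 mm above it. The hob's other two burner places hold complete fixed burners with black caps 70 and 94 mm across, tops about 50 mm above the worktop
- tin: bystander: round tin of cleaning paste with white lid, 66 mm across, 36 mm high, loose on the worktop on the same side of the hob as the pile. Origin: centre of its underside
- brush: bystander: wooden scrubbing brush, about 210 mm long and 34 mm wide, 28 mm high, lying roughly along x on the worktop. Origin: on the worktop under the middle of its length
- spoon: bystander: wooden spoon, 240 mm long, lying roughly along x on the hob's glass between the burners. Origin: under the middle of its length, on the glass
Not all that is in view belongs to the job. Leave any brown or red look-alike of the cap_small alone.

How it is judged:
By the outcome, as a careful person would: the job done as asked, in the order asked, and still so for the second after the job is handed in, with the robot touching nothing.
It also fails if it takes over 128 s, if anything falls off the work surface, if the arm or the gripper's body presses on something with over 40 N, if the wrist force passes 120 N, or if a joint passes its speed limit or range.

### The arm

A 6-joint arm with a two-finger parallel gripper is mounted at the origin on the work surface. World frame = base frame: x ahead of the robot, y to its left, z up, the work surface at z = 0. Lengths are in m, angles in rad, forces in N, time in s.
With the tool pointing down it reaches from about 0.35 to 0.95 m from the base axis. Payload 17.4 kg.
Tool frame: the origin (TCP) lies between the finger pads; the fingertips stand 25 mm ahead of it and the grasp point (between the pads) lies 6 mm ahead of it (ctrl.tip_reach is the distance from the TCP to the fingertips, in m); z points along the fingers, x is the direction in which the jaws open and shut, and the axes are right-handed (so a half turn about z gives the same grasp; the last joint's range is limited). The gripper opens to 93 mm and grips with 3 to 60 N. Pads are 15 mm wide; open, the fingers measure 128 mm over their backs; the gripper's body (75 mm by 188 mm) begins 65 mm behind the grasp point.
Start: joints at [1.063, 0.116, 1.442, -0, 1.584, -0.038], TCP at [0.306, 0.602, 0.244] pointing down, gripper open.
Joint ranges: [-2.83, 2.83], [-0.83, 2.19], [0.07, 2.5], [-1.14, 4.28], [0.01, 3], [-2.97, 2.97]. Speed limits (rad/s): [1.89, 1.89, 2.22, 3.14, 3.14, 3.14].

### API

Orientations are given as a unit quaternion [w, x, y, z].
In Python, from bench import sensors, eyes, ctrl gives the robot as it stands.
- The arm moves only by the tool drive_tool, never from a script. Its argument "targets" is one flat list of numbers, 5 for each row, row after row: the opening, from -1 (shut) to 1 (fully open), then the shift along the tool's x, y, z each as a share of 0.04 m, from -1 to 1, then the turn about the tool's z as a share of 180 degrees, from -1 to 1. A call has 1 to 20 rows; each row shifts and turns the pose as measured when the row begins, along the tool's axes as they then stand; what a row does not reach is not made up. A row lasts 1/12 s, in which the tool goes at most 41.7 mm and 7.16 degrees, less where a joint would pass 70% of its speed; a pose out of reach is approached as far as the arm can. A call with a number of a shift or a turn outside -1 to 1 is refused whole. A call with a gripper value outside its range is refused whole. The fingers move at their own pace and stop on an object; "newtons" is the grip in N (left out, the last holds). Time passes only in rows, so rows that do not move let the fingers close. It gives the time, the measured TCP pose, the force and the opening at its end, in the units of the state.
- sensors.state(): the state, without advancing time (a new reading comes with each control period).
- eyes.get_image(name): name is "scene" or "top"; returns a dict with "image" (384x512x3 uint8, red, green, blue), "z_map" (384x512 float32, m along the optical axis (not along the pixel's ray), 0 where there is no reading), "camera_matrix" (3x3 intrinsics, pixels), "k1" (the pictures are not rectified: a ray, as slopes to the right and down, at radius r is drawn at 1 + k1 r^2 times it, then the intrinsics apply), "R" (3x3) and "t" (3): a world point X has camera coordinates R X + t. Camera axes: x right, y down, z forward; pixel columns grow to the right and rows downward; lengths in m; the calibration is good to about 2 mm. A picture is of the moment at which its call begins.
- ctrl.hand_in(): hands the job in, once; it reports no verdict.
The state is a dict: "clock": time; "joint_positions": joint angles; "qvel": joint speeds; "effort": joint torques, N m; "position": TCP position; "tool_rot": TCP orientation; "contact_force": force on the tool from outside, world axes, zero at the start; "ft_torque": the same for the moment, N m; "grip_width": opening from 0.0 (shut) to 1.0 (fully open).
Only numpy, scipy, OpenCV 4.12 (cv2) and the standard library are available. Lean on these libraries where they do the work, as an engineer would, in place of code of your own. Each camera call takes 0.05 s, during which the arm holds its last target. There are 200 camera calls.

## Working session

There is one attempt and no reset: what is moved stays moved. The work goes in short steps, Python scripts to look and compute and a tool call to move; the robot and the scene stay as the last step left them, time stands still between calls to the robot, and variables do not carry over. Pictures are saved under pics/ and viewed, about 12 in all and at most 16, crops included, and the job is handed in when it is done.

Besides the shell and the picture viewer there is one more tool, called after ">>>" as name(argument=value, ...) on one line, values as JSON. drive_tool: Moves the arm, as the interface text tells. Its arguments: {"type":"object","properties":{"targets":{"type":"array","items":{"type":"number"}},"newtons":{"type":"number"}},"required":["targets"]}

```bash
mkdir -p pics
cat > h.py <<'E'
import numpy as np, cv2
from bench import sensors, eyes, ctrl
def grab(n):
    d=eyes.get_image(n); np.savez('%s.npz'%n,**{k:np.asarray(v) for k,v in d.items()}); return d
def load(n): return dict(np.load('%s.npz'%n))
def rays(d,uv):
    K=d['camera_matrix']; uv=np.atleast_2d(uv).astype(float)
    p=(uv-[K[0,2],K[1,2]])/[K[0,0],K[1,1]]; q=p.copy()
    for _ in range(20): q=p/(1+float(d['k1'])*(q**2).sum(1,keepdims=True))
    return q
def world(d,uv,z=None,depth=None):
    q=rays(d,uv); R,t=d['R'],d['t']
    dirs=np.c_[q,np.ones(len(q))]@R; c=-R.T@t
    s=(z-c[2])/dirs[:,2] if depth is None else np.asarray(depth)
    return c+dirs*np.reshape(s,(-1,1))
def cloud(d):
    v,u=np.mgrid[0:384,0:512]; P=world(d,np.c_[u.ravel(),v.ravel()],depth=d['z_map'].ravel())
    P[d['z_map'].ravel()==0]=np.nan
    return P.reshape(384,512,3)
def proj(d,X):
    c=np.atleast_2d(X)@d['R'].T+d['t']; q=c[:,:2]/c[:,2:]; q=q*(1+float(d['k1'])*(q**2).sum(1,keepdims=True))
    K=d['camera_matrix']; return q*[K[0,0],K[1,1]]+[K[0,2],K[1,2]]
def save(im,f,box=None,s=1):
    if box: im=im[box[1]:box[3],box[0]:box[2]]
    cv2.imwrite('pics/'+f,cv2.resize(im[...,::-1],None,fx=s,fy=s,interpolation=cv2.INTER_CUBIC))
E
python3 - <<'E'
from h import *
for n in('scene','top'):
    d=grab(n); save(d['image'],n+'0.png',s=1.5)
    print(n,-d['R'].T@d['t'],d['R'][2],float(d['k1']),d['camera_matrix'][0,0])
print(sensors.state())
E
```

```text
scene [ 0.94697357 -0.75081505  0.95537375] [-0.31695275  0.53859714 -0.7806754 ] -0.05438981435410429 459.7603807227065
top [ 0.33071142 -0.15161236  1.27279534] [ 0.1905013   0.02821325 -0.98128144] -0.03033863206847103 490.7499037268344
{'clock': 0.1, 'joint_positions': array([ 1.06317947e+00,  1.16394687e-01,  1.44219337e+00, -2.06451845e-05,
        1.58400661e+00, -3.77737092e-02]), 'qvel': array([-8.17203231e-05, -7.20399982e-04, -1.36353816e-03,  1.70331076e-03,
       -4.81841238e-04,  2.56287897e-04]), 'effort': array([ 1.76578749e-03, -7.22893238e+01, -6.23864579e+01,  7.80214090e-02,
        2.28297897e-02, -1.79924632e-05]), 'position': array([0.30552192, 0.60171559, 0.24301138]), 'tool_rot': array([ 2.54755501e-04,  8.52275281e-01,  5.23093295e-01, -4.31524793e-04]), 'contact_force': array([0.96506806, 0.25953775, 0.13105635]), 'ft_torque': array([ 0.02959756, -0.02796216, -0.05130066]), 'grip_width': 0.9991258690599027}
```

View pics/scene0.png

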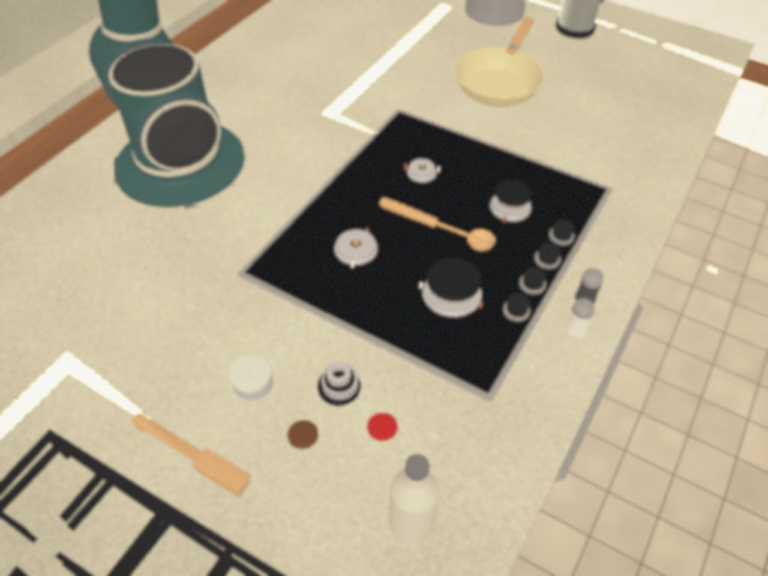

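View pics/top0.png

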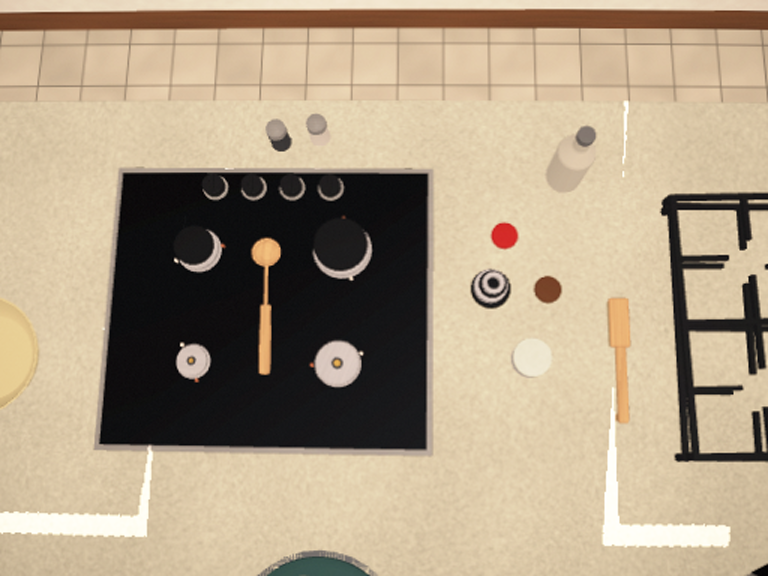

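The top view (1.5x) shows the pile at (491,288), with crown on top. The brown disc at (547,289) and the red disc at (504,236) are look-alikes to leave alone; the tin is at (532,358). The open bases are the small one at (192,361) and the large one at (337,364).

Run:
```python
from h import *
d=load('top'); s=load('scene')
P=cloud(d)
im=d['image']
A=lambda im,b:cv2.resize(im[b[1]:b[3],b[0]:b[2]],(390,290),interpolation=cv2.INTER_CUBIC)
# boxes 52x39
def bx(u,v,w=26,h=19): return (u-w,v-h,u+w,v+h)
t=np.vstack([np.hstack([A(im,bx(327,192)),A(im,bx(128,240))]),np.hstack([A(im,bx(225,242)),A(s['image'],bx(226,255))])])
save(t,'crop1.png')
for n,(u,v) in dict(pile=(327,192),bs=(128,240),bl=(225,242),glass=(177,270),bench=(310,240),tin=(355,238),cf1=(133,163),cf2=(227,163)).items():
    p=P[v-3:v+4,u-3:u+4].reshape(-1,3); print(n,np.nanmedian(p,0).round(4),np.nanmax(p[:,2]).round(4))
for X in ([0.306,0.602,0.24],): print(proj(d,X),proj(s,X))
# pile: depth-thresholded layers in both cams
for nm,dd,c in(('top',d,None),('scene',s,None)):
    Q=cloud(dd).reshape(-1,3)
    c=np.nanmedian(P[189:196,324:331].reshape(-1,3),0)
    m=(np.hypot(Q[:,0]-c[0],Q[:,1]-c[1])<.05)
    h=np.histogram(Q[m,2],np.arange(-.006,.066,.004)); print(nm,h[0])
    for lo,hi in((.045,.058),(.029,.040),(.02,.03)):
        q=Q[m&(Q[:,2]>lo)&(Q[:,2]<hi)]
        if len(q)>5: (cc,r)=cv2.minEnclosingCircle((q[:,:2]*1000).astype(np.float32)); print(nm,lo,len(q),cc,r,q.mean(0))
```

```text
pile [ 0.5808 -0.2837  0.0476] 0.0548
bs [0.4555 0.2254 0.0227] 0.0305
bl [ 0.4533 -0.0254  0.0242] 0.0304
glass [0.3815 0.0984 0.0076] 0.0144
bench [ 0.4634 -0.2432  0.0005] 0.0061
tin [ 0.4661 -0.3539  0.0358] 0.042
cf1 [0.6537 0.2181 0.0489] 0.053
cf2 [ 0.6544 -0.0272  0.0514] 0.0584
[[-79.38738621 296.9338933 ]] [[298.78741664 -19.07218467]]
top [120 312 143  98  18  12  13  43  70  66  60  17   8  45  63  10   0]
top 0.045 119 (590.9222412109375, -289.0995178222656) 19.159605026245117 [ 0.59081675 -0.28832926  0.05071306]
top 0.029 148 (590.7645263671875, -286.00360107421875) 27.88319206237793 [ 0.58823452 -0.28689328  0.03392345]
top 0.02 121 (590.9981689453125, -286.41265869140625) 29.588714599609375 [ 0.58680875 -0.28043708  0.02614707]
scene [ 11 304 195  84  68  22  17  33  82  42  93  29  26  32  93  15   0]
scene 0.045 152 (593.5869140625, -287.6989440917969) 20.23601531982422 [ 0.59487565 -0.28889842  0.05097595]
scene 0.029 174 (595.0909423828125, -287.1629943847656) 28.450176239013672 [ 0.60048459 -0.2933226   0.03432845]
scene 0.02 122 (594.8621826171875, -285.8719787597656) 29.90571403503418 [ 0.60283893 -0.29443437  0.02663517]
```

View pics/crop1.png

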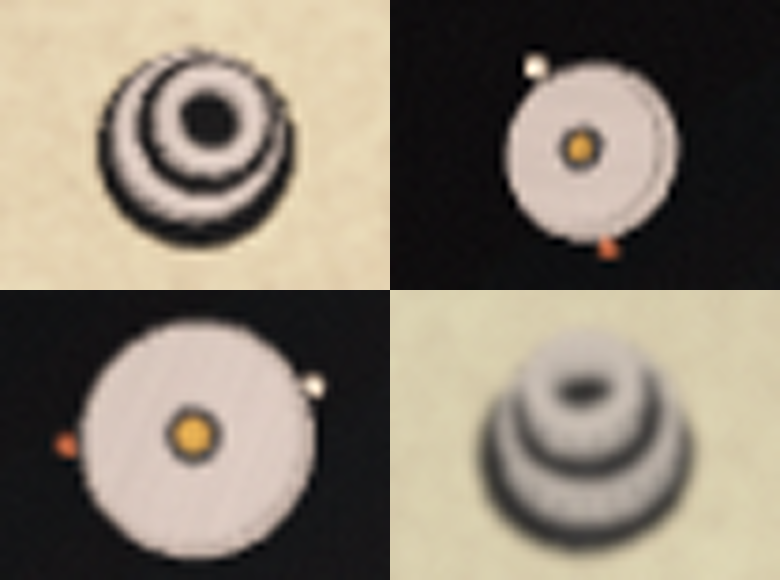

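Run:
```python
from h import *
d=load('top'); s=load('scene')
for n,dd,c in(('top',d,((127,240),(224.7,242))),('scene',s,((281,112),(237,162)))):
    hsv=cv2.cvtColor(dd['image'],cv2.COLOR_RGB2HSV)
    for (u,v),z in zip(c,(.028,.028)):
        u,v=int(round(u)),int(round(v)); w=hsv[v-6:v+7,u-6:u+7].astype(float)
        wt=np.clip(w[...,1]-70,0,None)*((w[...,0]>10)&(w[...,0]<28))
        vv,uu=np.mgrid[-6:7,-6:7]; U=(uu*wt).sum()/wt.sum()+u; V=(vv*wt).sum()/wt.sum()+v
        print(n,'jet',U,V,world(dd,[U,V],z=z).round(4))
# pile from crops
f=lambda x,y,u0,v0:((x+.5)/7.5-.5+u0,(y+.5)/7.5-.5+v0)
print('top crown',world(d,f(209,119,301,173),z=.051)); 
print('scene bore',world(s,f(585,391-0,200-52,0) if 0 else f(585-390,391-290,200,236),z=.051))
# pile layer from outlines: big cap bottom extents
print('cap_large',world(d,f(197,150,301,173),z=.005))
P=cloud(d)
for nm,(u,v) in dict(g1=(177,270),g2=(100,260),g3=(270,270),b=(310,240)).items(): print(nm,np.nanmedian(P[v-5:v+6,u-5:u+6,2]))
st=sensors.state()
from scipy.spatial.transform import Rotation as R
q=st['tool_rot']; M=R.from_quat(np.r_[q[1:],q[0]]).as_matrix(); print(M.round(4)); 
print('to pile',(M.T@(np.array([.5915,-.2875,.15])-st['position'])/.04).round(2))
```

```text
top jet 126.92839805825243 239.83009708737865 [[0.4555 0.2272 0.028 ]]
top jet 224.2260716382854 241.48972401644158 [[ 0.4543 -0.0234  0.028 ]]
scene jet 280.95 110.56 [[0.4588 0.2259 0.028 ]]
scene jet 236.76012965964344 161.53160453808752 [[ 0.4584 -0.0251  0.028 ]]
top crown [[ 0.58973436 -0.28689307  0.051     ]]
scene bore [[ 0.59739974 -0.29096131  0.051     ]]
cap_large [[ 0.58834576 -0.28765378  0.005     ]]
g1 0.008128973340958856
g2 0.008491074897841733
g3 0.008214150508879525
b 0.00022373567520461712
[[ 4.527e-01  8.916e-01 -5.000e-04]
 [ 8.916e-01 -4.527e-01 -9.000e-04]
 [-1.000e-03 -0.000e+00 -1.000e+00]]
to pile [-16.58  16.44   2.34]
```

>>> drive_tool(targets=[1,-0.7,0.7,0,0,1,-0.7,0.7,0,0,1,-0.7,0.7,0,0,1,-0.7,0.7,0,0,1,-0.7,0.7,0,0,1,-0.7,0.7,0,0,1,-0.7,0.7,0,0,1,-0.7,0.7,0,0,1,-0.7,0.7,0,0,1,-0.7,0.7,0,0,1,-0.7,0.7,0,0,1,-0.7,0.7,0,0,1,-0.7,0.7,0,0,1,-0.7,0.7,0,0,1,-0.7,0.7,0,0,1,-0.7,0.7,0,0,1,-0.7,0.7,0,0,1,-0.7,0.7,0,0,1,-0.7,0.7,0,0,1,-0.7,0.7,0,0], newtons=15)

```text
clock: 1.77
position: [0.5549, -0.1815, 0.2385]
tool_rot: [0.001, 0.85, 0.527, -0.003]
contact_force: [0.4, 1.3, 0.5]
grip_width: 0.996
```

>>> drive_tool(targets=[1,-0.5,0.5,0.6,0,1,-0.5,0.5,0.6,0,1,-0.5,0.5,0.6,0,1,-0.4,0.4,0.6,0,1,0,0,0.6,0,1,0,0,0,0,1,0,0,0,0])

```text
clock: 2.35
position: [0.5895, -0.2982, 0.1121]
tool_rot: [0.001, 0.852, 0.524, -0.004]
contact_force: [0.0, 0.5, 1.0]
grip_width: 1.004
```

```bash
cat >> h.py <<'E'
from scipy.spatial.transform import Rotation
def togo(X):
    st=sensors.state(); q=st['tool_rot']; M=Rotation.from_quat(np.r_[q[1:],q[0]]).as_matrix()
    print('t',st['clock'],'pos',st['position'].round(4),'yaw',np.degrees(np.arctan2(M[1,0],M[0,0])).round(1),'tilt',(M[:2,2]).round(4),'F',st['contact_force'].round(1),'w',round(st['grip_width']*93,1))
    for x in np.atleast_2d(X): print('rows to',x,(M.T@(x-st['position'])/.04).round(2))
E
python3 - <<'E'
from h import *
togo([.5915,-.2875,.062])
a=grab('top'); b=grab('scene')
p=proj(a,sensors.state()['position'])[0]; q=proj(b,sensors.state()['position'])[0]; print(p,q)
A=lambda im:cv2.resize(im,(400,500),interpolation=cv2.INTER_CUBIC)
save(np.hstack([A(a['image'][145:245,287:367]),A(b['image'][200:300,186:266])]),'above.png')
E
```

```text
t 2.35 pos [ 0.5895 -0.2982  0.1121] yaw 63.2 tilt [-0.0057 -0.0053] F [0.  0.5 1. ] w 93.4
rows to [ 0.5915 -0.2875  0.062 ] [ 0.27 -0.07  1.25]
[335.67982508 183.16735178] [219.75983869 234.52896125]
```

View pics/above.png

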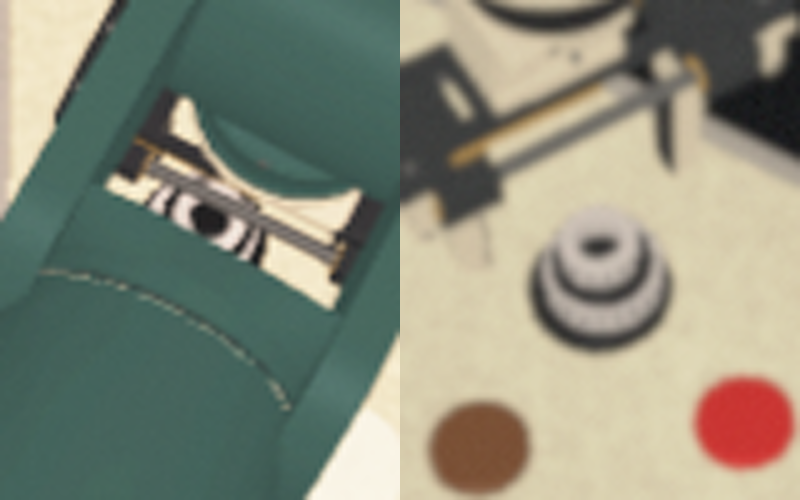

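>>> drive_tool(targets=[1,0.25,-0.1,0.3,0,1,0,0,0.4,0,1,0,0,0.4,0,1,0,0,0.1,0,1,0,0,0,0])

```text
clock: 2.87
position: [0.5935, -0.2825, 0.0704]
tool_rot: [0.006, 0.851, 0.526, -0.0]
contact_force: [-0.3, 0.4, 0.2]
grip_width: 1.0
```

Run:
```python
from h import *
togo([.592,-.288,.062])
b=grab('scene'); save(b['image'],'down1.png',(186,215,266,275),8)
P=sensors.state()['position']
print((proj(b,[P-[0,0,.025],P-[0,0,.011]])-[186,215])*8)
```

```text
t 2.8667 pos [ 0.5935 -0.2825  0.0704] yaw 63.4 tilt [ 0.0056 -0.0103] F [-0.3  0.4  0.2] w 93.0
rows to [ 0.592 -0.288  0.062] [-0.14  0.03  0.21]
[[322.3176307  255.21505359]
 [320.25028282 228.96564766]]
```

View pics/down1.png

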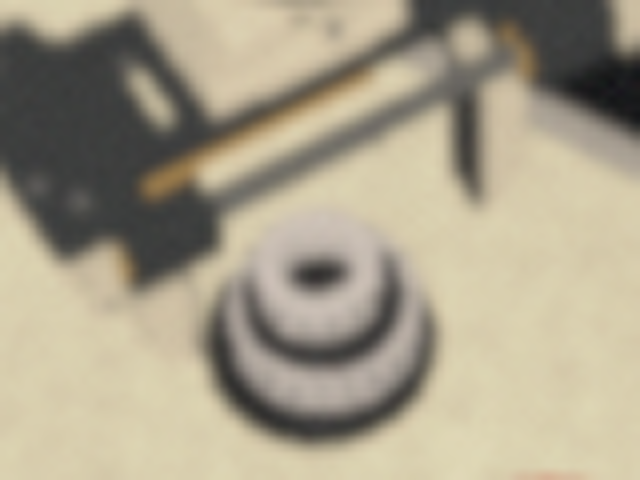

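>>> drive_tool(targets=[1,-0.14,0.03,0.2,0,1,0,0,0,0,0,0,0,0,0,-0.2,0,0,0,0], newtons=12)

```text
clock: 3.25
position: [0.5933, -0.2884, 0.0656]
tool_rot: [0.008, 0.85, 0.526, 0.001]
contact_force: [0.2, 0.9, -0.7]
grip_width: 0.904
```

Run:
```python
from h import *
togo([.592,-.288,.062])
togo([.592,-.288,.062])
```

```text
t 3.25 pos [ 0.5933 -0.2884  0.0656] yaw 63.5 tilt [ 0.0095 -0.0123] F [ 0.2  0.9 -0.7] w 84.1
rows to [ 0.592 -0.288  0.062] [-0.   -0.04  0.09]
t 3.25 pos [ 0.5933 -0.2884  0.0656] yaw 63.5 tilt [ 0.0095 -0.0123] F [ 0.2  0.9 -0.7] w 84.1
rows to [ 0.592 -0.288  0.062] [-0.   -0.04  0.09]
```

>>> drive_tool(targets=[0,0,-0.04,0.08,0,-0.3,0,0,0,0,-0.3,0,0,0,0,-0.5,0,0,0,0,-0.5,0,0,0,0,-1,0,0,0,0,-1,0,0,0,0,-1,0,0,0,0])

```text
clock: 3.92
position: [0.592, -0.2881, 0.0631]
tool_rot: [0.008, 0.851, 0.526, 0.001]
contact_force: [-1.1, 0.4, -0.2]
grip_width: 0.412
```

Run:
```python
from h import *
togo([.592,-.288,.062])
```

```text
t 3.9167 pos [ 0.592  -0.2881  0.0631] yaw 63.4 tilt [ 0.0106 -0.0129] F [-1.1  0.4 -0.2] w 38.3
rows to [ 0.592 -0.288  0.062] [ 0.   -0.    0.03]
```

>>> drive_tool(targets=[-1,0,0,0,0,-1,0,0,0,0,-1,0,0,-0.2,0,-1,0,0,-0.4,0,-1,0,0,-0.4,0,-1,0,0,-0.4,0,-1,0,0,-0.2,0,-1,0,0,0,0])

```text
clock: 4.58
position: [0.5908, -0.2869, 0.131]
tool_rot: [0.007, 0.851, 0.526, 0.001]
contact_force: [-0.6, -0.4, -0.6]
grip_width: 0.409
```

Run:
```python
from h import *
togo([.457,.2265,.13])
b=grab('scene'); save(b['image'],'lift1.png',(186,195,266,275),7)
P=sensors.state()['position']
print((proj(b,[P-[0,0,.025],P-[0,0,.011]])-[186,195])*7)
```

```text
t 4.5833 pos [ 0.5908 -0.2869  0.131 ] yaw 63.4 tilt [ 0.009  -0.0119] F [-0.6 -0.4 -0.6] w 38.1
rows to [0.457  0.2265 0.13  ] [ 9.98 -8.73 -0.16]
[[259.06245294 268.30926073]
 [256.92478204 243.21883479]]
```

View pics/lift1.png

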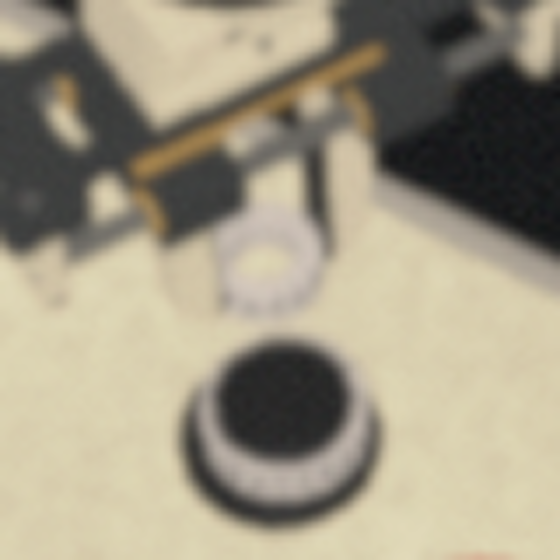

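>>> drive_tool(targets=[-1,0.4,-0.35,0,0,-1,0.75,-0.65,0,0,-1,0.75,-0.65,0,0,-1,0.75,-0.65,0,0,-1,0.75,-0.65,0,0,-1,0.75,-0.65,0,0,-1,0.75,-0.65,0,0,-1,0.75,-0.65,0,0,-1,0.75,-0.65,0,0,-1,0.75,-0.65,0,0,-1,0.75,-0.65,0,0,-1,0.75,-0.65,0,0,-1,0.75,-0.65,0,0,-1,0.5,-0.45,0,0,-1,0,0,0,0,-1,0,0,0,0])

```text
clock: 5.97
position: [0.4471, 0.2418, 0.1085]
tool_rot: [0.004, 0.852, 0.524, -0.005]
contact_force: [-0.2, -0.7, -0.6]
grip_width: 0.417
```

Run:
```python
from h import *
togo([.456,.227,.07])
```

```text
t 5.9667 pos [0.4471 0.2418 0.1085] yaw 63.2 tilt [-0.004  -0.0119] F [-0.2 -0.7 -0.6] w 38.8
rows to [0.456 0.227 0.07 ] [-0.22  0.36  0.97]
```

>>> drive_tool(targets=[-1,-0.22,0.36,0.4,0,-1,0,0,0.4,0,-1,0,0,0.2,0,-1,0,0,0,0])

```text
clock: 6.3
position: [0.4562, 0.2244, 0.0659]
tool_rot: [0.004, 0.852, 0.524, -0.005]
contact_force: [-0.4, -0.2, -1.1]
grip_width: 0.411
```

Run:
```python
from h import *
togo([.456,.227,.053])
b=grab('scene'); save(b['image'],'base1.png',(245,75,315,135),8)
P=sensors.state()['position']
print((proj(b,[P-[0,0,.025],[.456,.227,.022]])-[245,75])*8)
```

```text
t 6.3 pos [0.4562 0.2244 0.0659] yaw 63.2 tilt [-0.0047 -0.0128] F [-0.4 -0.2 -1.1] w 38.2
rows to [0.456 0.227 0.053] [ 0.06 -0.03  0.32]
[[281.82190275 256.67146397]
 [281.70123011 292.40855909]]
```

View pics/base1.png

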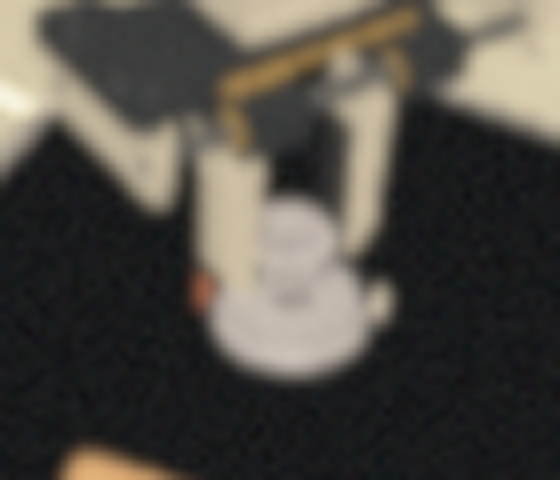

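>>> drive_tool(targets=[-1,0.06,-0.03,0.2,0,-1,0,0,0.13,0,-1,0,0,0,0])

```text
clock: 6.6
position: [0.4572, 0.2267, 0.0537]
tool_rot: [0.004, 0.852, 0.524, -0.004]
contact_force: [-0.3, 1.1, -0.2]
grip_width: 0.412
```

Run:
```python
from h import *
togo([.456,.227,.051])
```

```text
t 6.6 pos [0.4572 0.2267 0.0537] yaw 63.1 tilt [-0.0029 -0.012 ] F [-0.3  1.1 -0.2] w 38.3
rows to [0.456 0.227 0.051] [-0.01 -0.03  0.07]
```

>>> drive_tool(targets=[-1,0,-0.02,0.07,0,-1,0,0,0.03,0])

```text
clock: 6.77
position: [0.4566, 0.2272, 0.05]
tool_rot: [0.004, 0.852, 0.524, -0.004]
contact_force: [-3.9, -1.4, 6.4]
grip_width: 0.412
```

>>> drive_tool(targets=[-1,0,0,0,0])

```text
clock: 6.85
position: [0.4567, 0.2273, 0.0502]
tool_rot: [0.004, 0.852, 0.524, -0.004]
contact_force: [-0.2, -0.9, 0.4]
grip_width: 0.415
```

>>> drive_tool(targets=[0,0,0,0,0,0.3,0,0,0,0,0.5,0,0,0,0,0.6,0,0,0,0,0.6,0,0,0,0,0.6,0,0,-0.5,0,0.6,0,0,-0.9,0,0.6,0,0,-0.9,0,0.6,-0.7,0.6,-0.2,0,0.6,-0.75,0.65,0,0,0.6,-0.75,0.65,0,0,0.6,-0.75,0.65,0,0,0.6,-0.75,0.65,0,0,0.6,-0.75,0.65,0,0,0.6,-0.75,0.65,0,0,0.6,-0.75,0.65,0,0,0.6,-0.75,0.65,0,0,0.6,-0.75,0.65,0,0,0.6,-0.75,0.65,0,0])

```text
clock: 8.43
position: [0.5653, -0.2047, 0.1636]
tool_rot: [0.006, 0.849, 0.528, -0.001]
contact_force: [0.1, 0.4, -0.0]
grip_width: 0.801
```

Run:
```python
from h import *
togo([.591,-.287,.0535])
a=grab('top');b=grab('scene')
A=lambda im:cv2.resize(im,(400,360),interpolation=cv2.INTER_CUBIC)
f=lambda im,u,v:A(im[v-18:v+18,u-20:u+20])
save(np.vstack([f(a['image'],127,240),f(b['image'],281,112)]),'placed1.png')
```

```text
t 8.4333 pos [ 0.5653 -0.2047  0.1636] yaw 63.8 tilt [ 0.005  -0.0118] F [ 0.1  0.4 -0. ] w 74.5
rows to [ 0.591  -0.287   0.0535] [-1.54  1.46  2.78]
```

View pics/placed1.png

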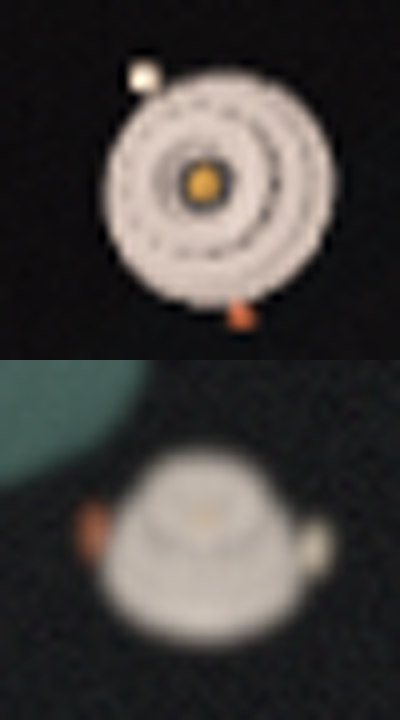

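Run:
```python
from h import *
s=load('scene');t=load('top')
f=lambda x,y,u0,v0,k:((x+.5)/k-.5+u0,(y+.5)/k-.5+v0)
print('scene cap_small',world(s,f(283,403,186,195,7),z=.035)-[.0035,-.0015,0])
print('top cap_small',world(t,f(211,121,301,173,7.5),z=.035))
print('top crown_l',world(t,f(200,137,301,173,7.5),z=.027))
Q=cloud(s).reshape(-1,3);m=(np.hypot(Q[:,0]-.592,Q[:,1]+.287)<.04)
q=Q[m&(Q[:,2]>.030)&(Q[:,2]<.042)];print(len(q),cv2.minEnclosingCircle((q[:,:2]*1000).astype(np.float32)),np.median(q,0))
u=proj(s,[.592,-.287,.03])[0].astype(int); print(u); save(s['image'],'x.png',(u[0]-25,u[1]-20,u[0]+25,u[1]+20),10)
```

```text
scene cap_small [[ 0.59331084 -0.28799493  0.035     ]]
top cap_small [[ 0.59243175 -0.28933994  0.035     ]]
top crown_l [[ 0.58845558 -0.28637778  0.027     ]]
303 ((594.34814453125, -287.1051330566406), 27.811952590942383) [ 0.59581482 -0.28967963  0.03571806]
[224 251]
```

View pics/x.png

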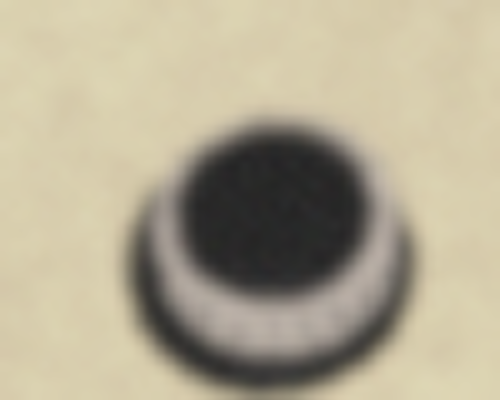

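>>> drive_tool(targets=[0.6,-0.6,0.55,0.4,0,0.6,-0.6,0.55,0.5,0,0.6,-0.35,0.4,0.5,0,0.6,0,0,0.5,0,0.6,0,0,0.3,0,0.6,0,0,0,0])

```text
clock: 9.03
position: [0.5937, -0.2953, 0.0738]
tool_rot: [0.007, 0.851, 0.526, -0.0]
contact_force: [-0.2, -1.0, -0.5]
grip_width: 0.799
```

Run:
```python
from h import *
togo([.5925,-.2885,.0535])
```

```text
t 9.0333 pos [ 0.5937 -0.2953  0.0738] yaw 63.4 tilt [ 0.0067 -0.0127] F [-0.2 -1.  -0.5] w 74.3
rows to [ 0.5925 -0.2885  0.0535] [ 0.14 -0.11  0.5 ]
```

>>> drive_tool(targets=[0.6,0.14,-0.11,0,0,0.6,0,0,0.3,0,0.6,0,0,0.15,0,0.6,0,0,0,0])

```text
clock: 9.37
position: [0.5929, -0.2856, 0.0571]
tool_rot: [0.008, 0.85, 0.527, 0.0]
contact_force: [0.3, -0.8, 0.3]
grip_width: 0.799
```

Run:
```python
from h import *
togo([.5925,-.2885,.0535])
```

```text
t 9.3667 pos [ 0.5929 -0.2856  0.0571] yaw 63.6 tilt [ 0.009  -0.0135] F [ 0.3 -0.8  0.3] w 74.3
rows to [ 0.5925 -0.2885  0.0535] [-0.07  0.02  0.09]
```

>>> drive_tool(targets=[0.6,-0.07,0.02,0.09,0,0.3,0,0,0,0,0.1,0,0,0,0,0,0,0,0,0,-0.3,0,0,0,0,-1,0,0,0,0,-1,0,0,0,0,-1,0,0,0,0], newtons=15)

```text
clock: 10.03
position: [0.5932, -0.2885, 0.0557]
tool_rot: [0.01, 0.85, 0.527, 0.001]
contact_force: [0.1, -0.5, -1.3]
grip_width: 0.501
```

Run:
```python
from h import *
togo([.5925,-.2885,.0535])
```

```text
t 10.0333 pos [ 0.5932 -0.2885  0.0557] yaw 63.6 tilt [ 0.0119 -0.0151] F [ 0.1 -0.5 -1.3] w 46.6
rows to [ 0.5925 -0.2885  0.0535] [-0.01 -0.02  0.06]
```

>>> drive_tool(targets=[0.1,0,0,0,0,0.2,0,0,0,0,0.2,0,-0.02,0.07,0,0.2,0,0,0,0])

```text
clock: 10.37
position: [0.5926, -0.2883, 0.0529]
tool_rot: [0.01, 0.85, 0.527, 0.001]
contact_force: [0.1, 0.5, -0.9]
grip_width: 0.599
```

Run:
```python
from h import *
togo([.5925,-.2885,.053])
```

```text
t 10.3667 pos [ 0.5926 -0.2883  0.0529] yaw 63.6 tilt [ 0.0122 -0.0153] F [ 0.1  0.5 -0.9] w 55.7
rows to [ 0.5925 -0.2885  0.053 ] [-0.01 -0.   -0.  ]
```

>>> drive_tool(targets=[0,0,0,0,0,-1,0,0,0,0,-1,0,0,0,0,-1,0,0,0,0,-1,0,0,0,0])

```text
clock: 10.78
position: [0.5925, -0.2882, 0.0527]
tool_rot: [0.01, 0.85, 0.527, 0.001]
contact_force: [0.2, 0.9, -0.1]
grip_width: 0.508
```

Run:
```python
from h import *
togo([.5925,-.2885,.053])
```

```text
t 10.7833 pos [ 0.5925 -0.2882  0.0527] yaw 63.6 tilt [ 0.012  -0.0151] F [ 0.2  0.9 -0.1] w 47.3
rows to [ 0.5925 -0.2885  0.053 ] [-0.01  0.   -0.01]
```

>>> drive_tool(targets=[-1,0,0,-0.1,0,-1,0,0,-0.3,0,-1,0,0,-0.4,0,-1,0,0,-0.4,0,-1,0,0,-0.4,0,-1,0,0,-0.4,0,-1,0,0,0,0])

```text
clock: 11.37
position: [0.591, -0.2867, 0.1399]
tool_rot: [0.009, 0.85, 0.527, 0.001]
contact_force: [0.8, 0.2, -0.7]
grip_width: 0.506
```

Run:
```python
from h import *
togo([.456,.227,.13])
b=grab('scene'); save(b['image'],'lift2.png',(186,195,266,275),7)
P=sensors.state()['position']
print((proj(b,[P-[0,0,.025]])-[186,195])*7)
```

```text
t 11.3667 pos [ 0.591  -0.2867  0.1399] yaw 63.6 tilt [ 0.0111 -0.0146] F [ 0.8  0.2 -0.7] w 47.1
rows to [0.456 0.227 0.13 ] [10.   -8.73  0.02]
[[258.57402652 253.18222857]]
```

View pics/lift2.png

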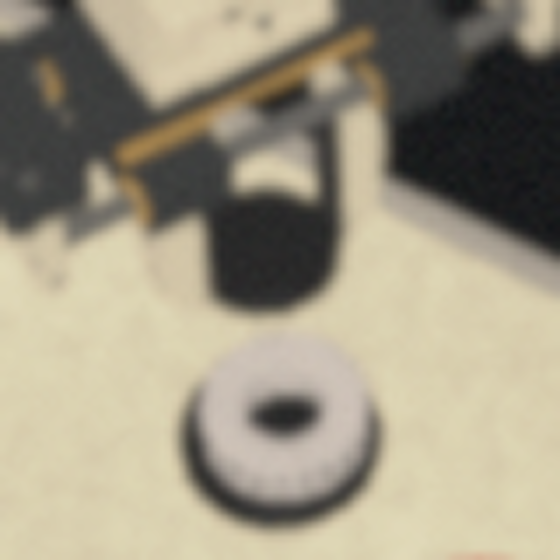

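>>> drive_tool(targets=[-1,0.4,-0.35,0,0,-1,0.75,-0.64,0,0,-1,0.75,-0.64,0,0,-1,0.75,-0.64,0,0,-1,0.75,-0.64,0,0,-1,0.75,-0.64,0,0,-1,0.75,-0.64,0,0,-1,0.75,-0.64,0,0,-1,0.75,-0.64,0,0,-1,0.75,-0.64,0,0,-1,0.75,-0.64,0,0,-1,0.75,-0.64,0,0,-1,0.75,-0.64,0,0,-1,0.3,-0.2,0,0,-1,0,0,0,0,-1,0,0,0,0])

```text
clock: 12.75
position: [0.4552, 0.2274, 0.1168]
tool_rot: [0.006, 0.851, 0.526, -0.004]
contact_force: [0.4, -1.0, -1.5]
grip_width: 0.505
```

Run:
```python
from h import *
togo([.456,.2272,.075])
s=load('scene');f=lambda x,y,u0,v0,k:((x+.5)/k-.5+u0,(y+.5)/k-.5+v0)
print('scene crown_l',world(s,f(284,417,186,195,7),z=.027)-[.0035,-.0015,0])
a=load('top')
```

```text
t 12.75 pos [0.4552 0.2274 0.1168] yaw 63.4 tilt [-0.0008 -0.0145] F [ 0.4 -1.  -1.5] w 46.9
rows to [0.456  0.2272 0.075 ] [0.02 0.01 1.05]
scene crown_l [[ 0.59359474 -0.28844444  0.027     ]]
```

>>> drive_tool(targets=[-1,0,0,0.4,0,-1,0,0,0.4,0,-1,0,0,0.25,0,-1,0,0,0,0])

```text
clock: 13.08
position: [0.4557, 0.2238, 0.0723]
tool_rot: [0.006, 0.851, 0.525, -0.004]
contact_force: [-0.5, -0.2, -0.8]
grip_width: 0.506
```

Run:
```python
from h import *
togo([.456,.2272,.065])
```

```text
t 13.0833 pos [0.4557 0.2238 0.0723] yaw 63.3 tilt [-0.0011 -0.0153] F [-0.5 -0.2 -0.8] w 47.1
rows to [0.456  0.2272 0.065 ] [ 0.08 -0.03  0.18]
```

>>> drive_tool(targets=[-1,0.08,-0.03,0.15,0,-1,0,0,0,0])

```text
clock: 13.25
position: [0.4564, 0.2258, 0.0657]
tool_rot: [0.006, 0.852, 0.524, -0.005]
contact_force: [-0.6, -0.5, -0.9]
grip_width: 0.507
```

Run:
```python
from h import *
togo([.456,.2272,.063])
```

```text
t 13.25 pos [0.4564 0.2258 0.0657] yaw 63.2 tilt [-0.0019 -0.0158] F [-0.6 -0.5 -0.9] w 47.2
rows to [0.456  0.2272 0.063 ] [ 0.03 -0.03  0.07]
```

>>> drive_tool(targets=[-1,0.03,-0.03,0.04,0,-1,0,0,0.02,0])

```text
clock: 13.42
position: [0.4565, 0.2272, 0.064]
tool_rot: [0.006, 0.852, 0.524, -0.005]
contact_force: [-0.4, 0.1, -1.4]
grip_width: 0.508
```

>>> drive_tool(targets=[-1,0,0,0,0])

```text
clock: 13.5
position: [0.4566, 0.2273, 0.0643]
tool_rot: [0.006, 0.852, 0.524, -0.004]
contact_force: [-0.2, -0.5, -2.4]
grip_width: 0.506
```

>>> drive_tool(targets=[-1,0,0,0.03,0,-1,0,0,0.02,0])

```text
clock: 13.67
position: [0.457, 0.2275, 0.0636]
tool_rot: [0.006, 0.852, 0.524, -0.004]
contact_force: [-4.1, -0.6, 8.5]
grip_width: 0.508
```

>>> drive_tool(targets=[0.1,0,0,0,0,0.2,0,0,0,0,0.4,0,0,0,0,0.8,0,0,0,0,0.8,0,0,-0.5,0,0.8,0,0,-0.9,0,0.8,0,0,-0.9,0,0.8,-0.7,0.6,-0.2,0,0.8,-0.75,0.65,0,0,0.8,-0.75,0.65,0,0,0.8,-0.75,0.65,0,0,0.8,0,0,0,0])

```text
clock: 14.67
position: [0.4955, 0.0737, 0.1723]
tool_rot: [0.008, 0.85, 0.527, -0.003]
contact_force: [-0.3, 0.9, -0.1]
grip_width: 0.902
```

Run:
```python
from h import *
togo([.591,-.287,.036])
a=grab('top');b=grab('scene')
A=lambda im:cv2.resize(im,(400,300),interpolation=cv2.INTER_CUBIC)
f=lambda im,u,v:A(im[v-15:v+15,u-20:u+20])
u,v=proj(b,[.591,-.287,.02])[0].astype(int);print(u,v)
save(np.vstack([np.hstack([f(a['image'],127,240),f(b['image'],281,112)]),np.hstack([f(a['image'],327,192),f(b['image'],u,v)])]),'placed2.png')
```

```text
t 14.6667 pos [0.4955 0.0737 0.1723] yaw 63.6 tilt [ 0.0037 -0.0158] F [-0.3  0.9 -0.1] w 83.9
rows to [ 0.591 -0.287  0.036] [-6.97  6.11  3.56]
224 253
```

View pics/placed2.png

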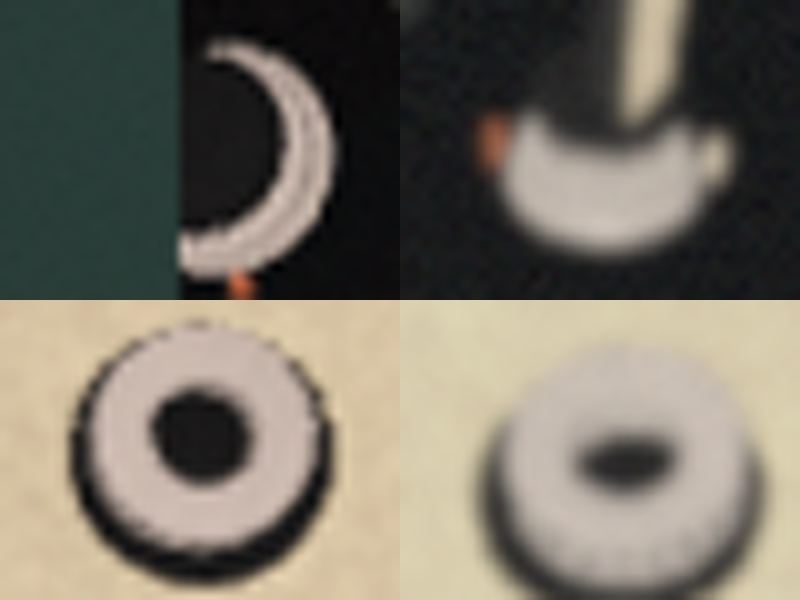

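Run:
```python
from h import *
t=load('top');f=lambda x,y,u0,v0,k:((x+.5)/k-.5+u0,(y+.5)/k-.5+v0)
c=world(t,f(203,136,307,177,10),z=.027); print('crown_l',c,'cap_l',world(t,f(202.5,154,307,177,10),z=.006))
togo(c[0]*[1,1,0]+[0,0,.06])
```

```text
crown_l [[ 0.59025101 -0.28541005  0.027     ]] cap_l [[ 0.5897949  -0.28747825  0.006     ]]
t 14.7667 pos [0.4947 0.0775 0.1719] yaw 63.6 tilt [ 0.0028 -0.0143] F [ 0.1 -0.5  0.7] w 83.8
rows to [ 0.59025101 -0.28541005  0.06      ] [-7.04  6.14  2.93]
```

>>> drive_tool(targets=[0.8,-0.4,0.35,0,0,0.8,-0.75,0.65,0,0,0.8,-0.75,0.65,0,0,0.8,-0.75,0.65,0,0,0.8,-0.75,0.65,0,0,0.8,-0.75,0.65,0,0,0.8,-0.75,0.65,0.2,0,0.8,-0.75,0.65,0.3,0,0.8,-0.75,0.65,0.4,0,0.8,-0.4,0.35,0.5,0,0.8,0,0,0.5,0,0.8,0,0,0.5,0,0.8,0,0,0,0])

```text
clock: 15.85
position: [0.5953, -0.2688, 0.0757]
tool_rot: [0.005, 0.845, 0.535, -0.001]
contact_force: [-0.4, -0.0, -0.1]
grip_width: 0.903
```

Run:
```python
from h import *
togo([.5903,-.2855,.037])
```

```text
t 15.85 pos [ 0.5953 -0.2688  0.0757] yaw 64.7 tilt [ 0.0048 -0.0098] F [-0.4 -0.  -0.1] w 84.0
rows to [ 0.5903 -0.2855  0.037 ] [-0.42  0.06  0.97]
```

>>> drive_tool(targets=[0.8,-0.42,0.06,0,0,0.8,0,0,0.3,0,0.8,0,0,0.3,0,0.8,0,0,0,0])

```text
clock: 16.18
position: [0.5921, -0.2825, 0.0521]
tool_rot: [0.005, 0.844, 0.537, -0.0]
contact_force: [-1.0, 0.6, -0.6]
grip_width: 0.901
```

Run:
```python
from h import *
togo([.5903,-.2855,.037])
```

```text
t 16.1833 pos [ 0.5921 -0.2825  0.0521] yaw 65.0 tilt [ 0.0054 -0.0094] F [-1.   0.6 -0.6] w 83.8
rows to [ 0.5903 -0.2855  0.037 ] [-0.08 -0.01  0.38]
```

>>> drive_tool(targets=[0.8,-0.08,-0.01,0.2,0,0.8,-0.02,0,0.15,0,0.6,0,0,0,0])

```text
clock: 16.43
position: [0.5907, -0.2855, 0.0381]
tool_rot: [0.006, 0.843, 0.538, 0.0]
contact_force: [-1.1, 0.2, 0.2]
grip_width: 0.863
```

Run:
```python
from h import *
togo([.5903,-.2855,.037])
```

```text
t 16.4333 pos [ 0.5907 -0.2855  0.0381] yaw 65.0 tilt [ 0.0068 -0.0099] F [-1.1  0.2  0.2] w 80.3
rows to [ 0.5903 -0.2855  0.037 ] [-0.   -0.01  0.03]
```

>>> drive_tool(targets=[0.4,0,0,0,0,0.3,0,0,0,0,0.2,0,0,0,0,0,0,0,0,0,-1,0,0,0,0,-1,0,0,0,0,-1,0,0,0,0], newtons=18)

```text
clock: 17.02
position: [0.5911, -0.2854, 0.0394]
tool_rot: [0.007, 0.843, 0.538, 0.001]
contact_force: [-0.8, -0.3, -1.3]
grip_width: 0.607
```

Run:
```python
from h import *
togo([.5903,-.2855,.037])
```

```text
t 17.0167 pos [ 0.5911 -0.2854  0.0394] yaw 65.0 tilt [ 0.008  -0.0104] F [-0.8 -0.3 -1.3] w 56.5
rows to [ 0.5903 -0.2855  0.037 ] [-0.01 -0.02  0.06]
```

>>> drive_tool(targets=[-1,0,0,-0.1,0,-1,0,0,-0.3,0,-1,0,0,-0.5,0,-1,0,0,-0.6,0,-1,0,0,-0.5,0,-1,0,0,-0.3,0,-1,0,0,0,0])

```text
clock: 17.6
position: [0.5898, -0.2841, 0.1388]
tool_rot: [0.006, 0.843, 0.538, 0.0]
contact_force: [-0.2, -1.0, -1.3]
grip_width: 0.605
```

Run:
```python
from h import *
togo([.455,-.0234,.1])
grab('scene')
```

```text
t 17.6 pos [ 0.5898 -0.2841  0.1388] yaw 65.0 tilt [ 0.007  -0.0099] F [-0.2 -1.  -1.3] w 56.3
rows to [ 0.455  -0.0234  0.1   ] [ 4.49 -5.81  0.88]
```

>>> drive_tool(targets=[-1,0.25,-0.3,0,0,-1,0.5,-0.65,0,0,-1,0.5,-0.65,0,0,-1,0.5,-0.65,0,0,-1,0.5,-0.65,0,0,-1,0.5,-0.65,0,0,-1,0.5,-0.65,0,0,-1,0.5,-0.65,0,0,-1,0.5,-0.65,0,0,-1,0.2,-0.25,0,0,-1,0,0,0,0,-1,0,0,0,0])

```text
clock: 18.65
position: [0.4447, -0.0152, 0.1197]
tool_rot: [0.0, 0.844, 0.537, -0.005]
contact_force: [-0.9, -0.4, -1.0]
grip_width: 0.606
```

Run:
```python
from h import *
togo([.455,-.0234,.065])
s=load('scene')
```

```text
t 18.65 pos [ 0.4447 -0.0152  0.1197] yaw 64.9 tilt [-0.008  -0.0057] F [-0.9 -0.4 -1. ] w 56.4
rows to [ 0.455  -0.0234  0.065 ] [-0.07  0.33  1.37]
```

>>> drive_tool(targets=[-1,-0.07,0.33,0.4,0,-1,0,0,0.4,0,-1,0,0,0.4,0,-1,0,0,0.1,0,-1,0,0,0,0])

```text
clock: 19.07
position: [0.457, -0.0276, 0.0642]
tool_rot: [0.0, 0.844, 0.536, -0.006]
contact_force: [-0.1, 0.3, -0.2]
grip_width: 0.608
```

Run:
```python
from h import *
togo([.455,-.0234,.054])
```

```text
t 19.0667 pos [ 0.457  -0.0276  0.0642] yaw 64.8 tilt [-0.009  -0.0064] F [-0.1  0.3 -0.2] w 56.5
rows to [ 0.455  -0.0234  0.054 ] [ 0.08 -0.09  0.25]
```

>>> drive_tool(targets=[-1,0.08,-0.09,0.15,0,-1,0,0,0.07,0,-1,0,0,0,0])

```text
clock: 19.32
position: [0.4555, -0.0241, 0.0554]
tool_rot: [0.0, 0.845, 0.535, -0.006]
contact_force: [-1.4, -0.8, -0.1]
grip_width: 0.609
```

Run:
```python
from h import *
togo([.455,-.0234,.052])
```

```text
t 19.3167 pos [ 0.4555 -0.0241  0.0554] yaw 64.7 tilt [-0.0092 -0.0065] F [-1.4 -0.8 -0.1] w 56.6
rows to [ 0.455  -0.0234  0.052 ] [ 0.01 -0.02  0.08]
```

>>> drive_tool(targets=[-1,0.01,-0.02,0.05,0,-1,0,0,0.03,0])

```text
clock: 19.48
position: [0.4554, -0.0233, 0.053]
tool_rot: [0.001, 0.845, 0.535, -0.005]
contact_force: [-0.6, 0.4, -1.1]
grip_width: 0.607
```

>>> drive_tool(targets=[-1,0,0,0.03,0])

```text
clock: 19.57
position: [0.4556, -0.0233, 0.0521]
tool_rot: [0.001, 0.845, 0.535, -0.005]
contact_force: [-1.0, 0.9, 1.2]
grip_width: 0.603
```

>>> drive_tool(targets=[-1,0,0,0.02,0,-1,0,0,0,0])

```text
clock: 19.73
position: [0.4559, -0.0233, 0.0523]
tool_rot: [0.001, 0.845, 0.535, -0.004]
contact_force: [0.4, -0.8, -0.9]
grip_width: 0.606
```

>>> drive_tool(targets=[0.3,0,0,0,0,0.4,0,0,0,0,0.6,0,0,0,0,0.8,0,0,0,0,0.9,0,0,-0.5,0,0.9,0,0,-0.9,0,0.9,0,0,-0.9,0,0.9,-0.25,0.3,-0.2,0,0.9,-0.5,0.65,0,0,0.9,-0.5,0.65,0,0,0.9,-0.5,0.65,0,0,0.9,-0.5,0.65,0,0,0.9,-0.5,0.65,0,0,0.9,-0.5,0.65,0,0,0.9,-0.2,0.2,0,0,0.9,0,0,0,0])

```text
clock: 21.07
position: [0.5612, -0.2314, 0.1593]
tool_rot: [0.003, 0.844, 0.537, -0.003]
contact_force: [0.2, 0.2, 0.8]
grip_width: 0.948
```

Run:
```python
from h import *
togo([.59,-.287,.0265])
a=grab('top');b=grab('scene')
A=lambda im:cv2.resize(im,(400,300),interpolation=cv2.INTER_CUBIC)
f=lambda im,u,v:A(im[v-15:v+15,u-20:u+20])
u,v=proj(b,[.591,-.287,.02])[0].astype(int);print(u,v)
save(np.vstack([np.hstack([f(a['image'],225,242),f(b['image'],237,162)]),np.hstack([f(a['image'],127,240),f(b['image'],u,v)])]),'placed3.png')
```

```text
t 21.0667 pos [ 0.5612 -0.2314  0.1593] yaw 65.0 tilt [-0.002  -0.0081] F [0.2 0.2 0.8] w 88.1
rows to [ 0.59   -0.287   0.0265] [-0.93  1.23  3.33]
224 253
```

View pics/placed3.png

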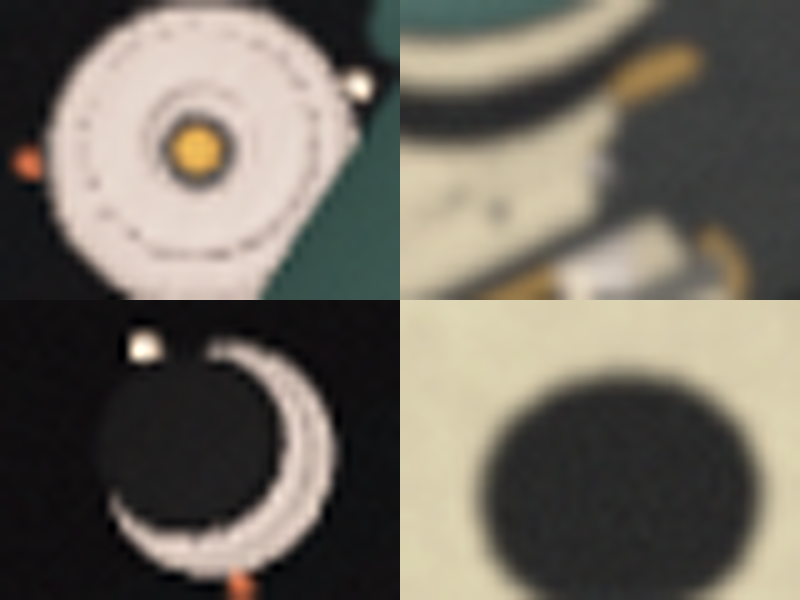

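Run:
```python
from h import *
t=load('top');f=lambda x,y,u0,v0,k=10:((x+.5)/k-.5+u0,(y+.5)/k-.5+v0)
g=cv2.cvtColor(t['image'],cv2.COLOR_RGB2GRAY)
def fit(c,r,z,lo,hi,sgn=None):
    # sub-pixel edge search along rays around a predicted circle
    pts=[]
    for th in np.arange(0,2*np.pi,.1):
        rr=np.arange(r-.005,r+.005,.00025)
        X=np.c_[c[0]+rr*np.cos(th),c[1]+rr*np.sin(th),np.full(len(rr),z)]
        uv=proj(t,X).astype(np.float32); p=cv2.remap(g.astype(np.float32),uv[:,0].copy(),uv[:,1].copy(),cv2.INTER_CUBIC).ravel()
        d=np.gradient(p); i=np.argmax(np.abs(d)); 
        if abs(d[i])>1.2 and (sgn is None or np.sign(d[i])==sgn): pts.append(X[i,:2])
    pts=np.array(pts)
    from scipy.optimize import least_squares
    s=least_squares(lambda q:np.hypot(*(pts-q[:2]).T)-r,c[:2],loss='soft_l1',f_scale=.0007)
    return len(pts),s.x.round(4),np.median(abs(s.fun)).round(5)
print('small cap',fit(world(t,f(192,136,107,225),z=.0445)[0],.024,.0445,0,0,1), 'hand',world(t,f(192,136,107,225),z=.046))
print('jet s hand',world(t,f(203,154,107,225),z=.028))
print('large crown hand',world(t,f(198,141,205,227),z=.040),'jet l',world(t,f(197,150,205,227),z=.028))
togo([[.59,-.287,.0265]])
```

```text
small cap (37, array([0.4561, 0.2256]), np.float64(0.00039)) hand [[0.45793887 0.22497302 0.046     ]]
jet s hand [[0.45521484 0.22733791 0.028     ]]
large crown hand [[ 0.45527497 -0.02484954  0.04      ]] jet l [[ 0.45419044 -0.02342442  0.028     ]]
t 21.1667 pos [ 0.5606 -0.2294  0.1594] yaw 65.0 tilt [-0.002  -0.0077] F [-0.4 -0.1 -0.1] w 88.4
rows to [ 0.59   -0.287   0.0265] [-0.97  1.27  3.33]
```

>>> drive_tool(targets=[1,-0.4,0.5,0.5,0,1,-0.4,0.5,0.6,0,1,-0.1,0.2,0.6,0,1,0,0,0.5,0,1,0,0,0.3,0,1,0,0,0,0])

```text
clock: 21.67
position: [0.5895, -0.277, 0.0599]
tool_rot: [0.004, 0.842, 0.54, -0.001]
contact_force: [-0.5, -0.7, -1.0]
grip_width: 0.999
```

Run:
```python
from h import *
togo([.5898,-.2875,.027])
```

```text
t 21.6667 pos [ 0.5895 -0.277   0.0599] yaw 65.4 tilt [ 0.0031 -0.0085] F [-0.5 -0.7 -1. ] w 92.9
rows to [ 0.5898 -0.2875  0.027 ] [-0.23  0.11  0.83]
```

>>> drive_tool(targets=[1,-0.23,0.11,0,0,1,0,0,0.3,0,1,0,0,0.25,0,1,0,0,0,0])

```text
clock: 22.0
position: [0.5905, -0.2863, 0.0403]
tool_rot: [0.006, 0.841, 0.541, 0.0]
contact_force: [0.2, 0.8, 0.2]
grip_width: 1.0
```

Run:
```python
from h import *
togo([.5898,-.2875,.027])
```

```text
t 22.0 pos [ 0.5905 -0.2863  0.0403] yaw 65.5 tilt [ 0.0069 -0.0103] F [0.2 0.8 0.2] w 93.0
rows to [ 0.5898 -0.2875  0.027 ] [-0.03 -0.01  0.33]
```

>>> drive_tool(targets=[1,-0.03,-0.01,0.2,0,1,0,0,0.1,0,1,0,0,0,0])

```text
clock: 22.25
position: [0.59, -0.2874, 0.0281]
tool_rot: [0.007, 0.841, 0.541, 0.0]
contact_force: [-0.0, -0.9, -0.2]
grip_width: 1.001
```

Run:
```python
from h import *
togo([.5898,-.2875,.027])
```

```text
t 22.25 pos [ 0.59   -0.2874  0.0281] yaw 65.5 tilt [ 0.0081 -0.0108] F [-0.  -0.9 -0.2] w 93.1
rows to [ 0.5898 -0.2875  0.027 ] [-0.   -0.    0.03]
```

>>> drive_tool(targets=[0.8,0,0,0.04,0,0.6,0,0,0,0,0.55,0,0,0,0,0.3,0,0,0,0,-1,0,0,0,0,-1,0,0,0,0,-1,0,0,0,0], newtons=20)

```text
clock: 22.83
position: [0.5901, -0.2874, 0.0268]
tool_rot: [0.007, 0.841, 0.541, 0.001]
contact_force: [0.2, -0.9, -2.3]
grip_width: 0.74
```

Run:
```python
from h import *
togo([.5898,-.2875,.027])
```

```text
t 22.8333 pos [ 0.5901 -0.2874  0.0268] yaw 65.5 tilt [ 0.0084 -0.0109] F [ 0.2 -0.9 -2.3] w 68.8
rows to [ 0.5898 -0.2875  0.027 ] [-0.01 -0.01 -0.01]
```

>>> drive_tool(targets=[-1,0,0,-0.1,0,-1,0,0,-0.3,0,-1,0,0,-0.5,0,-1,0,0,-0.7,0,-1,0,0,-0.7,0,-1,0,0,-0.5,0,-1,0,0,-0.2,0,-1,0,0,0,0])

```text
clock: 23.5
position: [0.5881, -0.2855, 0.1561]
tool_rot: [0.006, 0.841, 0.541, 0.0]
contact_force: [0.7, -0.4, -3.0]
grip_width: 0.74
```

Run:
```python
from h import *
togo([.4555,-.0238,.1])
b=grab('scene'); save(b['image'],'lift4.png',(186,185,266,265),7)
P=sensors.state()['position']
print((proj(b,[P-[0,0,.025]])-[186,185])*7)
```

```text
t 23.5 pos [ 0.5881 -0.2855  0.1561] yaw 65.5 tilt [ 0.0071 -0.0102] F [ 0.7 -0.4 -3. ] w 68.8
rows to [ 0.4555 -0.0238  0.1   ] [ 4.59 -5.74  1.31]
[[250.48012422 286.1541577 ]]
```

View pics/lift4.png

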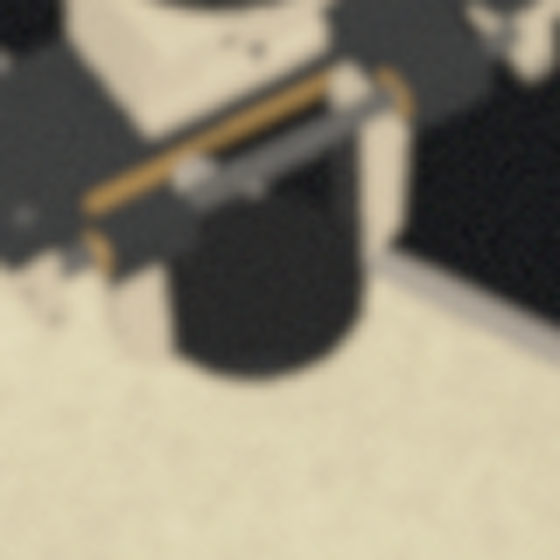

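>>> drive_tool(targets=[-1,0.25,-0.3,0,0,-1,0.5,-0.61,0,0,-1,0.5,-0.61,0,0,-1,0.5,-0.61,0,0,-1,0.5,-0.61,0,0,-1,0.5,-0.61,0,0,-1,0.5,-0.61,0,0,-1,0.5,-0.61,0,0,-1,0.5,-0.61,0,0,-1,0.2,-0.2,0.1,0,-1,0,0,0.3,0,-1,0,0,0,0])

```text
clock: 24.55
position: [0.4541, -0.0239, 0.1173]
tool_rot: [-0.001, 0.842, 0.54, -0.006]
contact_force: [0.2, 0.4, -2.7]
grip_width: 0.744
```

Run:
```python
from h import *
togo([.4555,-.0238,.08])
```

```text
t 24.55 pos [ 0.4541 -0.0239  0.1173] yaw 65.4 tilt [-0.0124 -0.0047] F [ 0.2  0.4 -2.7] w 69.1
rows to [ 0.4555 -0.0238  0.08  ] [0.03 0.04 0.93]
```

>>> drive_tool(targets=[-1,0.03,0.04,0.4,0,-1,0,0,0.4,0,-1,0,0,0.15,0,-1,0,0,0,0])

```text
clock: 24.88
position: [0.456, -0.0265, 0.0748]
tool_rot: [-0.002, 0.842, 0.54, -0.008]
contact_force: [0.1, 0.5, -2.4]
grip_width: 0.743
```

Run:
```python
from h import *
togo([.4555,-.0238,.069])
```

```text
t 24.8833 pos [ 0.456  -0.0265  0.0748] yaw 65.3 tilt [-0.0161 -0.0051] F [ 0.1  0.5 -2.4] w 69.1
rows to [ 0.4555 -0.0238  0.069 ] [ 0.06 -0.04  0.15]
```

>>> drive_tool(targets=[-1,0.06,-0.04,0.12,0,-1,0,0,0,0])

```text
clock: 25.05
position: [0.4556, -0.0247, 0.0694]
tool_rot: [-0.003, 0.842, 0.539, -0.009]
contact_force: [0.0, -0.1, -1.8]
grip_width: 0.743
```

Run:
```python
from h import *
togo([.4555,-.0238,.067])
```

```text
t 25.05 pos [ 0.4556 -0.0247  0.0694] yaw 65.2 tilt [-0.0177 -0.0051] F [ 0.  -0.1 -1.8] w 69.1
rows to [ 0.4555 -0.0238  0.067 ] [ 0.02 -0.01  0.06]
```

>>> drive_tool(targets=[-1,0.02,-0.01,0.04,0,-1,0,0,0.03,0])

```text
clock: 25.22
position: [0.4562, -0.0241, 0.0674]
tool_rot: [-0.002, 0.843, 0.539, -0.008]
contact_force: [0.2, -0.2, -2.1]
grip_width: 0.746
```

>>> drive_tool(targets=[-1,0,0,0.02,0])

```text
clock: 25.3
position: [0.4564, -0.0242, 0.0669]
tool_rot: [-0.002, 0.843, 0.539, -0.008]
contact_force: [0.1, 0.0, -0.9]
grip_width: 0.746
```

>>> drive_tool(targets=[-1,-0.01,0,0.02,0,-1,0,0,0,0])

```text
clock: 25.47
position: [0.4567, -0.0244, 0.067]
tool_rot: [-0.002, 0.842, 0.539, -0.008]
contact_force: [0.2, 0.6, -0.8]
grip_width: 0.739
```

>>> drive_tool(targets=[0.55,0,0,0,0,0.6,0,0,0,0,0.8,0,0,0,0,1,0,0,0,0,1,0,0,-0.4,0,1,0,0,-0.9,0,1,0,0,-0.9,0,1,-0.25,0.3,-0.3,0,1,-0.5,0.65,0,0,1,-0.5,0.65,0,0,1,-0.5,0.65,0,0,1,-0.5,0.65,0,0,1,-0.5,0.65,0,0,1,-0.5,0.65,0,0,1,-0.5,0.65,0,0,1,-0.5,0.65,0,0,1,-0.5,0.3,0,0,1,0,0,0,0])

```text
clock: 26.97
position: [0.5953, -0.307, 0.1736]
tool_rot: [0.001, 0.841, 0.54, -0.006]
contact_force: [0.5, 0.8, -0.1]
grip_width: 1.002
```

```bash
cat > fit.py <<'E'
from h import *
from scipy.optimize import least_squares
def fit(t,c,r,z,thr=1.2):
    g=cv2.cvtColor(t['image'],cv2.COLOR_RGB2GRAY).astype(np.float32); pts=[]
    for th in np.arange(0,2*np.pi,.1):
        rr=np.arange(r-.005,r+.005,.00025)
        X=np.c_[c[0]+rr*np.cos(th),c[1]+rr*np.sin(th),np.full(len(rr),z)]
        uv=proj(t,X).astype(np.float32); p=cv2.remap(g,uv[:,0].copy(),uv[:,1].copy(),cv2.INTER_CUBIC).ravel()
        d=np.gradient(p); i=np.argmax(d)
        if d[i]>thr: pts.append(X[i,:2])
    pts=np.array(pts); s=least_squares(lambda q:np.hypot(*(pts-q[:2]).T)-r,c[:2],loss='soft_l1',f_scale=.0007)
    return len(pts),s.x.round(4),np.median(abs(s.fun)).round(5)
E
python3 - <<'E'
from fit import *
togo([.4555,-.0238,.2])
a=grab('top');b=grab('scene')
for n,c,r,z in(('small',(.456,.227),.024,.0445),('large',(.455,-.024),.035,.0575-.0035+.0-.0065),):
    print(n,fit(a,c,r,z))
    P=cloud(a).reshape(-1,3); m=np.hypot(P[:,0]-c[0],P[:,1]-c[1])<r-.004; q=P[m]
    A=np.c_[q[:,:2]-c,np.ones(len(q))]; k=np.isfinite(q[:,2]); print('plane',np.linalg.lstsq(A[k],q[k,2],rcond=None)[0].round(4))
A=lambda im:cv2.resize(im,(400,300),interpolation=cv2.INTER_CUBIC)
f=lambda im,u,v:A(im[v-15:v+15,u-20:u+20])
save(np.vstack([np.hstack([f(a['image'],225,242),f(b['image'],237,160)]),np.hstack([f(a['image'],127,240),f(b['image'],281,110)])]),'final1.png')
E
```

```text
t 26.9667 pos [ 0.5953 -0.307   0.1736] yaw 65.4 tilt [-0.0093 -0.0076] F [ 0.5  0.8 -0.1] w 93.2
rows to [ 0.4555 -0.0238  0.2   ] [ 4.98 -6.13 -0.68]
small (45, array([0.4564, 0.2258]), np.float64(0.00049))
plane [0.0771 0.087  0.0455]
large (47, array([ 0.4558, -0.0257]), np.float64(0.00071))
plane [-0.0034 -0.0081  0.049 ]
```

View pics/final1.png

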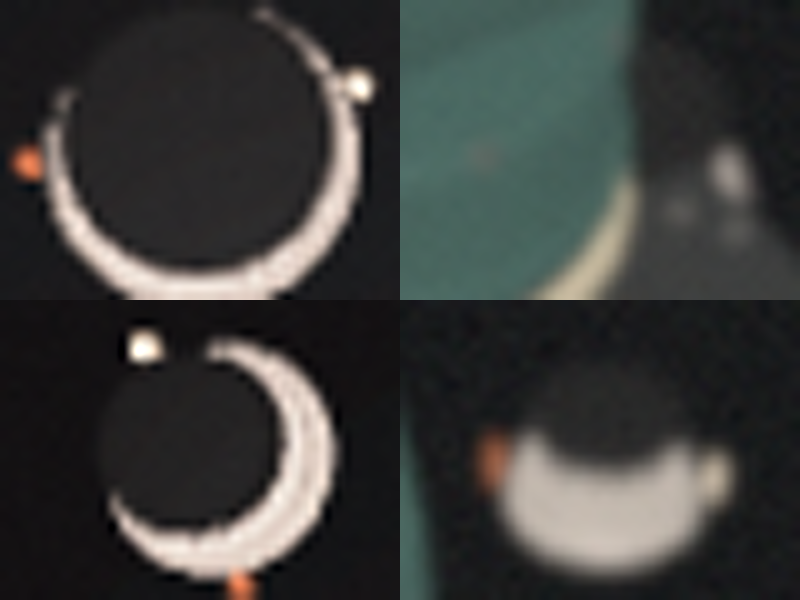

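Run:
```python
from fit import *
for n in('top','scene'):
    C=np.nanmean([cloud(grab(n)) for _ in range(6)],0).reshape(-1,3)
    off=np.array([.0035,-.0015]) if n=='scene' else np.zeros(2)
    for nm,c,r in(('small',(.4564,.2258),.019),('large',(.4558,-.0245),.03),('fixed70',(.654,.2181),.03)):
        c=np.array(c)+off
        k=np.hypot(*(C[:,:2]-c).T)<r; q=C[k]; q=q[np.isfinite(q[:,2])]
        if len(q)<20: print(n,nm,len(q)); continue
        s=least_squares(lambda p:(q[:,:2]-c)@p[:2]+p[2]-q[:,2],[0,0,.046],loss='soft_l1',f_scale=.001)
        print(n,nm,len(q),s.x.round(4),'med',np.median(q[:,2]).round(4),np.percentile(q[:,2],[5,95]).round(4))
```

```text
top small 177 [0.0049 0.0008 0.0459] med 0.0459 [0.0444 0.0474]
top large 446 [-0.0019  0.0029  0.0491] med 0.0491 [0.0475 0.0505]
top fixed70 499 [0.0319 0.1703 0.0471] med 0.0484 [0.0119 0.0504]
scene small 134 [-0.1813  0.492   0.044 ] med 0.0479 [0.024  0.0496]
scene large 73 [0.0039 0.002  0.0506] med 0.0507 [0.0499 0.0517]
scene fixed70 438 [-0.1088  0.8546  0.0391] med 0.0451 [0.0112 0.0525]
```

```bash
python3 -c "
from h import *
print(ctrl.hand_in())"
```

```text
the job is handed in; nothing more can be done
None
```

I took the pile apart and rebuilt both burners: each crown is on its own base and each cap is on its own crown. The job was handed in after about 28 s on the robot clock, with the gripper open and clear of everything.

**Level:** in the top camera's depth readings, the small cap's top is at 45.9 mm (46 expected) and the large cap's at 49.1 mm (49 expected). Both are tilted less than 0.3°. The scene camera agreed on the large cap being level, at 50.6 mm. Its reading on the small cap was spoiled by the cap's edge, so that one rests on the top camera alone.

**Centring:** measured from the jets in the top picture, the small cap is about 1.7 mm off and the large cap about 2.7 mm off. Part of that is probably the camera seeing the near side of the rim. By eye in the pictures, the crowns sat within about 1–2 mm of their jets. I did not re-centre anything.

**Calibration:** the scene camera read about 4 mm off from the top camera, so I placed by the top camera, which matched the robot better.

**Other items:** no pushes showed in the force readings other than the light set-downs, at most about 10 N. I did not measure the bystanders again at the end.

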